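# Find the nip in the kiln door's track and back the door off

### The arm

A 7-joint arm with a two-finger parallel gripper is mounted at the origin on the work surface. World frame = base frame: x ahead of the robot, y to its left, z up, the work surface at z = 0. Lengths are in m, angles in degrees, forces in N, time in s.
With the tool pointing down it reaches from about 0.425 to 0.875 m from the base axis. Payload 4.7 kg.
Tool frame: the origin (TCP) lies at the very end of the fingers, on their centre line; the grasp point (between the pads) lies 19 mm behind it (env.grasp_offset is the distance from the TCP to the grasp point, in m); z points along the fingers, y is the line along which they close (so a half turn about z gives the same grasp; the last joint's range is limited). The gripper opens to 87 mm and grips with 3 to 60 N. Pads are 19 mm wide; open, the fingers measure 117 mm over their backs; the gripper's body (75 mm by 190 mm) begins 51 mm behind the grasp point.
Start: joints at [74.777, 18.392, -4.016, 83.108, 1.295, 78.541, -3.26], TCP at [0.179, -0.625, 0.223] pointing down, gripper open.
Joint ranges: [-163.93, 163.93], [-17.29, 119.83], [-79.2, 71.16], [3.27, 140.29], [-89.18, 269.18], [5.43, 117.66], [-154.24, 154.24]. Speed limits (degrees/s): [147.25, 147.25, 180, 180, 180, 180, 180].

### API

Orientations are given as [roll, pitch, yaw] about the fixed x, y, z axes, in that order (R = Rz(yaw) Ry(pitch) Rx(roll)).
In Python, from cell import env gives the robot as it stands. The module is installed in compiled form; this text tells all that it offers.
- The arm moves only by the tool drive_tool, never from a script. Its argument "moves" is one flat list of numbers, 5 for each row, row after row: the shift along the tool's x, y, z in units of 40 mm (1.0 is 40 mm), then the turn about the tool's z in units of 10 degrees (1.0 is 10 degrees), then the finger opening in mm, from 0 to 87. A call has 1 to 5 rows; each row is the pose to reach, as a shift and turn from the pose commanded when the call began, along the tool's axes at that moment; what a row does not reach only later rows make up. A row lasts 1/8 s, in which the tool goes at most 62.5 mm and 10.7 degrees, less where a joint would pass 70% of its speed; a pose out of reach is approached as far as the arm can. A call with a gripper value outside its range is refused whole. The fingers move at their own pace and stop on an object; "squeeze" is the grip in N (left out, the last holds). Time passes only in rows, so rows that repeat a pose let the fingers close. It gives the time, the measured TCP pose, the force, the opening and the grip force at its end, in the units of the state.
- env.get_obs(): the state, without advancing time (a new reading comes with each control period).
- env.read_camera(name): name is "scene" or "top" or "wrist"; returns (picture, depth): 420x560x3 uint8, red, green, blue; 420x560 float32, m along the optical axis (not along the pixel's ray), 0 where there is no reading.
- env.camera_model(name): a dict with "K" (3x3 intrinsics, pixels), "rvec" (rotation vector, rad) and "tvec" (3), from world to camera coordinates, as OpenCV has them; the wrist camera has in their place "tool_from_camera" (4x4, takes a point from camera to tool coordinates, whose origin is the TCP and whose axes are the flange's). Camera axes: x right, y down, z forward; pixel columns grow to the right and rows downward; lengths in m; the calibration is good to about 2 mm. A picture is of the moment at which its call begins: read the wrist's pose just before it. camera_model takes no time and is no camera call.
- env.sign_off(): hands the job in; it is judged then, once.
The state is a dict: "time_s": time; "qpos": joint angles; "joint_velocities": joint speeds; "effort": joint torques, N m; "tool_pos": TCP position; "tool_rot": TCP orientation; "force": force on the tool from outside, world axes, zero at the start; "wrist_torque": the same for the moment, N m; "grip_width": finger opening in m; "grasp_force": force on a finger pad.
Only numpy, scipy, OpenCV 4.12 (cv2) and the standard library are available. Lean on these libraries where they do the work, as an engineer would, in place of code of your own. Each camera call takes 0.05 s, during which the arm holds its last target. There are 200 camera calls.

### The job

The sliding steel door on top of the bench kiln has started to nip somewhere in its track. Take the door by its wooden grip and slide it gently in the closing direction until you feel it clearly tighten - do not force it into or through the tight spot - so that the brass drag pointer it pushes along is left marking the farthest place it reached; then back the door off until it stands free, with a gap of about 20 mm between its tab and the pointer, and let go. Do not touch the pointer yourself, and leave the other things on the bench and kiln where they are.

Things in the scene. Friction and masses are not known exactly. Their poses are not given: they have to be found in the camera images.
- kiln: Grey steel bench kiln, a fixed box 300 x 440 mm in plan, its deck 120 mm above the bench. Origin on the bench, 20 mm beyond the middle of the box. z up; y along the door's track in the closing direction (towards the open terracotta-lined mouth in the deck); x across the track, away from the robot.
- track: Two dark steel rails along the kiln deck, 430 mm long, 16 mm high, 180 mm apart. Origin midway between them on the deck, halfway along; axes as the kiln's. Hidden in it, 60 to 170 mm ahead of the door's start, is the tight spot: from its beginning the push needed rises by about 1.3 N per mm; 19 N of push beyond the running drag harms it.
- door: Steel door plate 166 (x) x 190 (y) x 12 mm between the rails; slides only along y, +y closes; running drag about 2 N. Origin: centre of its wooden grip, a block 50 (x) x 24 (y) x 60 mm high on the plate's middle, its top 192 mm above the bench, its foot (the plate's top) 30 mm below the origin.
- door_tab (a point): Centre of the leading (+y) face of the door's tab, a small 10 mm high steel bar that reaches out over the far rail from the door; y is the closing direction. It meets the pointer.
- pointer: Brass drag pointer, a 14 x 12 x 20 mm block with a thin upright blade, riding beside the far rail, 5 to 85 mm ahead of the tab at the start. Origin at the centre of its face towards the tab; y is the closing direction: its y minus the tab's, along the track, is the gap. The tab pushes it with about 0.5 N; it stays where it is left.
- cone: White ceramic cone, 36 mm wide and 38 mm high, standing on the near strip of the kiln deck; origin under its foot. A bystander.
- tweezers: Steel tweezers 150 mm long and 7 mm high, lying along the near strip of the kiln deck; origin at the middle of the underside. A bystander.
- paddle: Wooden paddle, blade 160 x 75 x 16 mm with a round handle, lying on the bench to the left; origin under the blade's root. A bystander.
- shears: Steel shears about 280 mm long lying on the bench to the right; origin under the pivot. A bystander.
- frit_jar: Closed amber glass jar, 64 mm wide and 100 mm high, on the bench to the left; origin under its foot. A bystander.
- wax: Brown block of beeswax, 75 x 50 x 30 mm, on the bench to the right, nearer the robot than the shears; origin at the middle of the underside. A bystander.

How it is judged:
By the outcome, as a careful person would: the job done as asked, in the order asked, and still so for the second after the job is handed in, with the robot touching nothing.
It also fails if it takes over 43 s, if anything falls off the work surface, if the arm or the gripper's body presses on something with over 40 N, if the wrist force passes 120 N, or if a joint passes its speed limit or range.

## Working session

There is one attempt and no reset: what is moved stays moved. The work goes in short steps, Python scripts to look and compute and a tool call to move; the robot and the scene stay as the last step left them, time stands still between calls to the robot, and variables do not carry over. Pictures are saved under pics/ and viewed, at most 10 in all, crops included, and the job is handed in when it is done.

Besides the shell and the picture viewer there is one more tool, called as name(argument=value, ...) on one line, values as JSON. drive_tool: Moves the arm, as the interface text tells. Its arguments: {"type":"object","properties":{"moves":{"type":"array","items":{"type":"number"}},"squeeze":{"type":"number"}},"required":["moves"]}

```bash
mkdir -p pics; ls; python3 - <<'E'
from cell import env
import cv2,numpy as np
o=env.get_obs();print({k:np.round(v,3).tolist() for k,v in o.items()})
for n in ["scene","top"]:
    p,d=env.read_camera(n);cv2.imwrite(f"pics/{n}0.png",p[...,::-1]);np.savez(f"{n}0.npz",p=p,d=d)
    m=env.camera_model(n);R=cv2.Rodrigues(np.array(m['rvec']))[0];print(n,np.round(m['K'],1).tolist(),(-R.T@np.array(m['tvec'])).round(3),R.round(2).tolist(),(d>0).mean())
print(np.round(env.camera_model("wrist")["tool_from_camera"],3).tolist())
E
```

```text
pics
{'time_s': 0.0, 'qpos': [74.776, 18.438, -4.013, 83.175, 1.297, 78.54, -3.263], 'joint_velocities': [0.049, -0.055, 0.011, -0.036, 0.046, 0.011, 0.008], 'effort': [-0.0, -49.128, -0.404, -31.253, -0.064, 0.044, 0.0], 'tool_pos': [0.179, -0.624, 0.221], 'tool_rot': [-179.893, 0.008, 16.029], 'force': [-0.022, 0.731, -0.274], 'wrist_torque': [-0.021, 0.035, -0.011], 'grasp_force': 0.0, 'grip_width': 0.087}
scene [[546.9, 0.0, 285.6], [0.0, 546.9, 208.1], [0.0, 0.0, 1.0]] [ 1.541 -0.932  1.189] [[0.68, 0.73, -0.0], [0.45, -0.42, -0.79], [-0.58, 0.53, -0.62]] 0.9811649659863946
top [[439.2, 0.0, 278.7], [0.0, 439.2, 211.3], [0.0, 0.0, 1.0]] [0.292 0.003 1.242] [[-0.02, -1.0, -0.0], [-0.98, 0.02, -0.22], [0.22, -0.0, -0.98]] 0.9959736394557823
[[-0.001, -0.956, -0.294, 0.082], [1.0, -0.001, -0.001, -0.001], [0.001, -0.294, 0.956, -0.162], [0.0, 0.0, 0.0, 1.0]]
```

View pics/top0.png

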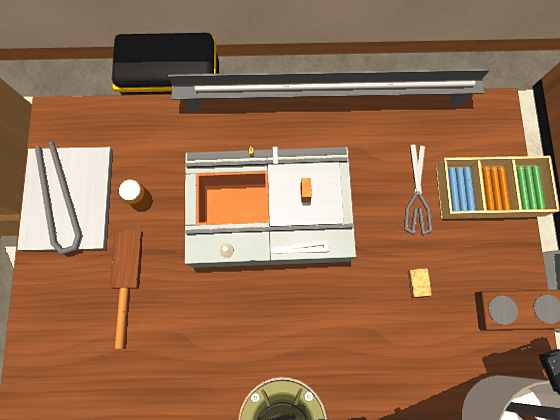

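View pics/scene0.png

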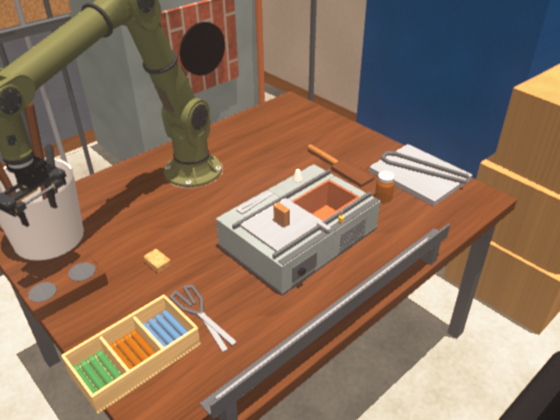

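The top view shows the door's grip at about (306,189) and the mouth to its left at (233,197). The brass pointer is at (251,152), the white tab at (276,155), the cone at (227,250) and the tweezers at (300,247). The scene view has the grip at (282,213) and the pointer at (341,219).

```bash
cat > h.py <<'E'
import numpy as np,cv2
from cell import env
def cam(n):
    m=env.camera_model(n);R=cv2.Rodrigues(np.array(m['rvec']))[0];return np.array(m['K']),R,-R.T@np.array(m['tvec']).ravel()
def lift(n,uv,d):
    K,R,C=cam(n);r=np.c_[np.atleast_2d(uv),np.ones(len(np.atleast_2d(uv)))]@np.linalg.inv(K).T
    return C+(r*np.reshape(d,(-1,1)))@R
def plane(n,uv,z):
    K,R,C=cam(n);r=np.c_[np.atleast_2d(uv),np.ones(len(np.atleast_2d(uv)))]@np.linalg.inv(K).T@R
    return C+r*((z-C[2])/r[:,2])[:,None]
def allpts(n,d):
    v,u=np.mgrid[:420,:560];return lift(n,np.c_[u.ravel(),v.ravel()],d.ravel()).reshape(420,560,3)
E
python3 - <<'E'
from h import *
import colorsys
for n,box in [("top",(150,280,170,370)),("scene",(160,280,210,390))]:
    f=np.load(n+"0.npz");p,d=f['p'],f['d'];P=allpts(n,d);hsv=cv2.cvtColor(p,cv2.COLOR_RGB2HSV)
    print(n,'grip px',p[189,306] if n=="top" else p[213,282])
    gx,gy=(306,189) if n=="top" else (282,213)
    M=np.zeros((420,560),bool);M[gy-22:gy+23,gx-22:gx+23]=1
    wood=M&(hsv[...,1]>120)&(hsv[...,0]<20)
    Q=P[wood];print('wood n',len(Q),'z pct',np.percentile(Q[:,2],[5,50,95]).round(4))
    T=wood&(P[...,2]>.183)&(P[...,2]<.2);Q=P[T];print('top face',len(Q),Q.mean(0).round(4),Q.min(0).round(3),Q.max(0).round(3))
    r=cv2.minAreaRect((Q[:,:2]*1000).astype(np.float32));print(r)
    # brass
    px,py=(251,152) if n=="top" else (341,219)
    M[:]=0;M[py-10:py+11,px-10:px+11]=1
    b=M&(hsv[...,1]>120);Q=P[b];print('brass',len(Q),Q.mean(0).round(4),Q.min(0).round(3),Q.max(0).round(3), np.argwhere(b).mean(0))
f=np.load("top0.npz");P=allpts("top",f['d'])
# deck edge: near edge of deck (z~.12)
edge=[]
for u in range(195,350,6):
    col=P[225:285,u];k=np.where(col[:,2]>.112)[0]
    if len(k):edge.append(col[k[-1],:2])
e=np.array(edge);l=cv2.fitLine(e.astype(np.float32),cv2.DIST_HUBER,0,.01,.01).ravel();print('near edge dir',l)
# rails: z>.13 lines
for a,b in [(145,175),(215,240)]:
    s=[]
    for u in range(192,346,4):
        col=P[a:b,u];k=(col[:,2]>.1315)&(col[:,2]<.142)
        if k.sum():s.append(col[k][:,:2].mean(0))
    s=np.array(s)
    if len(s)>5:
        l=cv2.fitLine(s.astype(np.float32),cv2.DIST_HUBER,0,.005,.01).ravel();print('rail',len(s),l,np.degrees(np.arctan2(l[1],l[0])))
box=f['p'][130:290,170:370,::-1];cv2.imwrite("pics/crop1.png",cv2.resize(box,(800,640),interpolation=3)[:600])
E
```

```text
top grip px [251 175  82]
wood n 226 z pct [0.1585 0.1905 0.1942]
top face 187 [ 0.5848 -0.0693  0.1911] [ 0.561 -0.082  0.186] [ 0.611 -0.057  0.196]
((585.9107055664062, -69.25921630859375), (50.41936111450195, 23.563884735107422), 1.5345829725265503)
brass 198 [0.7573 0.0759 0.0311] [ 0.292  0.003 -0.008] [0.786 0.108 1.242] [146.53535354 250.95959596]
scene grip px [132  89  63]
wood n 360 z pct [0.086  0.162  0.1926]
top face 100 [ 0.5933 -0.0745  0.1899] [ 0.564 -0.087  0.183] [ 0.619 -0.062  0.197]
((591.4794311523438, -75.1314468383789), (24.907760620117188, 54.47610855102539), 88.04083251953125)
brass 76 [0.6535 0.1127 0.1007] [0.55  0.061 0.009] [0.715 0.211 0.163] [214.42105263 337.46052632]
near edge dir [ 0.02047451 -0.9997904   0.4143653   0.07470466]
rail 39 [0.02744493 0.9996233  0.66926754 0.05664792] 88.42732
rail 39 [ 0.04532901 -0.9989721   0.49864832  0.01190489] -87.40195
```

View pics/crop1.png

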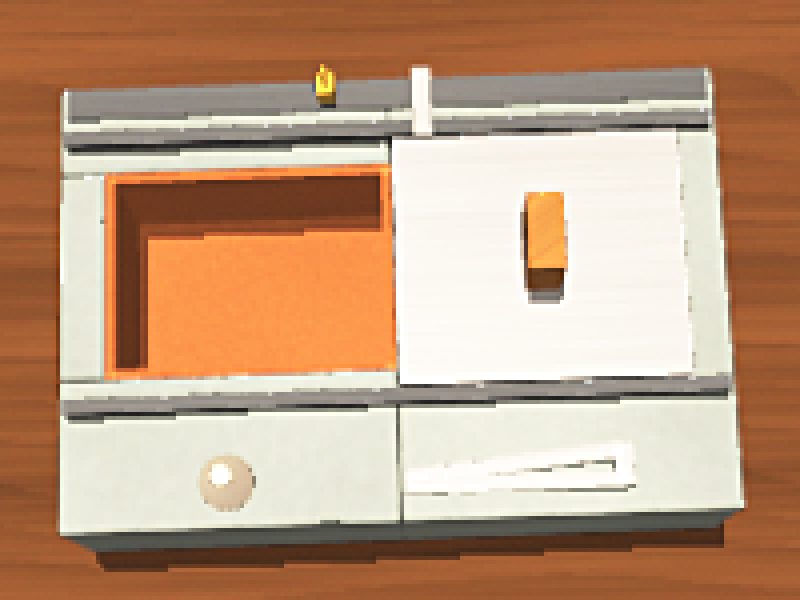

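The crop shows the grip's top face from (527,192) to (566,268). The tab's leading edge is at x≈412 and the pointer is at x≈316–336. The rails run slightly up to the right. Next I'll fit the track's yaw and start moving.

```bash
python3 - <<'E'
from h import *
def pc(l,z,n="top"):
    uv=np.array(l,float)/4+[170-.375,130-.375];return plane(n,uv,z)
for l,z in [([(65,147),(710,122)],.136),([(65,415),(728,392)],.136),([(60,533),(743,507)],.12),([(65,91),(710,69)],.12)]:
    a,b=pc(l,z);d=a-b;print(a.round(4),b.round(4),np.degrees(np.arctan2(-d[0],d[1])).round(2))
print('tab',pc([(412,68),(413,135)],.147).round(4));print('pointer',pc([(336,100)],.13).round(4))
# grip from both views: top-face corners on plane .192, & grip corner triangulation
print('grip top corners',pc([(527,192),(563,192),(567,267),(529,268)],.192).round(4), pc([(527,192),(563,192),(567,267),(529,268)],.192).mean(0))
f=np.load("scene0.npz")
p=f['p'][150:290,210:390,::-1];cv2.imwrite("pics/crop2.png",cv2.resize(p,(720,560),interpolation=3))
E
```

```text
[0.6649 0.2418 0.136 ] [ 0.6732 -0.1847  0.136 ] 1.12
[0.4855 0.2372 0.136 ] [ 0.4916 -0.1863  0.136 ] 0.82
[0.4121 0.2419 0.12  ] [ 0.4196 -0.1944  0.12  ] 0.99
[0.7099 0.2463 0.12  ] [ 0.7164 -0.1895  0.12  ] 0.85
tab [[0.711  0.0117 0.147 ]
 [0.6646 0.0119 0.147 ]]
pointer [[0.696 0.063 0.13 ]]
grip top corners [[ 0.6105 -0.0588  0.192 ]
 [ 0.61   -0.0812  0.192 ]
 [ 0.5618 -0.0819  0.192 ]
 [ 0.5616 -0.0585  0.192 ]] [ 0.58598136 -0.07012621  0.192     ]
```

View pics/crop2.png

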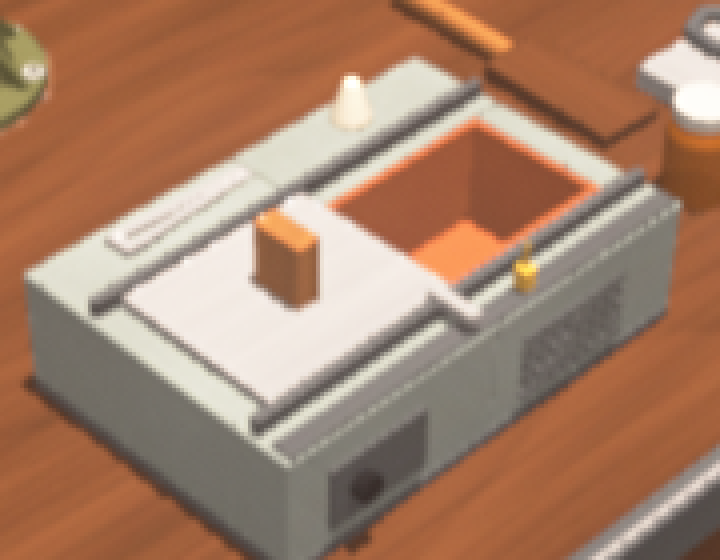

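drive_tool(moves=[0,0,-1,0,87,1,-1,-2,0.7,87,2,-2.2,-2,1.4,87,3,-3.4,-2,1.45,87,4,-4.6,-2,1.45,87])

```text
time_s: 0.72
tool_pos: [0.2809, -0.4067, 0.3023]
tool_rot: [180.0, 0.0, 1.5]
force: [1.9, -0.9, 1.2]
grip_width: 0.0867
grasp_force: 0.0
```

In the scene crop, the grip's top face spans (258–318, 208–245), the tab's end is at (475,318) and the pointer is at (526,275). The track yaw is about +1.0° and the grip is at about (0.586, -0.070).

drive_tool(moves=[1.05,-1.08,0,0.05,87,2.1,-2.16,0,0.05,87,3.15,-3.24,0,0.05,87,4.2,-4.32,0,0.05,87,5.25,-5.4,0,0.05,87])

```text
time_s: 1.35
tool_pos: [0.4852, -0.1857, 0.3024]
tool_rot: [180.0, 0.0, 1.0]
force: [0.3, -1.1, -0.0]
grip_width: 0.087
grasp_force: 0.0
```

```bash
cat >> h.py <<'E'
from scipy.spatial.transform import Rotation as Ro
def wsnap(tag):
    o=env.get_obs();p,d=env.read_camera("wrist");np.savez(tag+".npz",p=p,d=d,tp=o['tool_pos'],tr=o['tool_rot']);return o
def wpts(tag):
    f=np.load(tag+".npz");m=env.camera_model("wrist");K=np.array(m['K']);T=np.array(m['tool_from_camera'])
    v,u=np.mgrid[:420,:560];c=np.stack([u,v,np.ones_like(u)],-1)@np.linalg.inv(K).T*f['d'][...,None]
    R=Ro.from_euler('xyz',f['tr'],degrees=True).as_matrix()
    return f['p'],(c@T[:3,:3].T+T[:3,3])@R.T+f['tp'],f['d']
E
python3 - <<'E'
from h import *
print(wsnap("w1")['tool_pos']);p,P,d=wpts("w1");cv2.imwrite("pics/w1.png",p[...,::-1]);print(env.camera_model("wrist")['K'])
E
```

```text
[ 0.48515504 -0.18573411  0.30236654]
[[303.33898662   0.         281.16115099]
 [  0.         303.33898662 205.87088247]
 [  0.           0.           1.        ]]
```

View pics/w1.png

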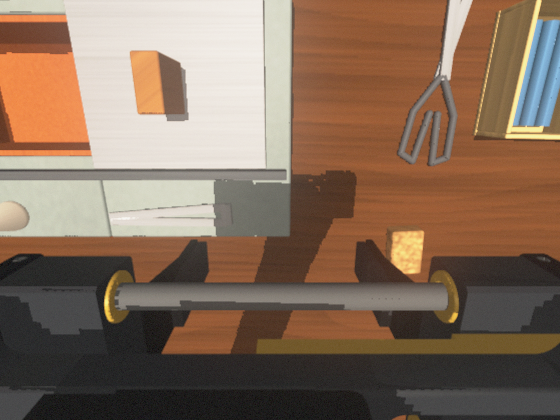

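The wrist view shows the grip's top face at about (131–163, 52–114), with the shears and wax off to the right. I'll locate the grip in this view.

```bash
cat >> h.py <<'E'
def wgrip(tag,zmin=.183,lo=(.53,-.2),hi=(.65,.15)):
    p,P,d=wpts(tag);h=cv2.cvtColor(p,cv2.COLOR_RGB2HSV)
    m=(d>0)&(h[...,1]>100)&(h[...,0]<22)&(P[...,2]>zmin)&(P[...,2]<.21)&(P[...,0]>lo[0])&(P[...,0]<hi[0])&(P[...,1]>lo[1])&(P[...,1]<hi[1])
    Q=P[m];print(len(Q),'z',np.median(Q[:,2]).round(4),'rect',cv2.minAreaRect((Q[:,:2]*1000).astype(np.float32)))
E
python3 - <<'E'
from h import *
wgrip("w1")
p,P,d=wpts("w1");print(P[100,200],P[82,148])
E
```

```text
1761 z 0.1919 rect ((588.4359741210938, -70.86581420898438), (48.47991943359375, 23.89082908630371), 0.9320269227027893)
[ 0.5774009  -0.09904455  0.13238972] [ 0.5889699  -0.07163708  0.19200249]
```

drive_tool(moves=[1.05,-1.0,0,0,87,2.0,-2.0,0,0,87,2.5,-2.85,0,0,87,2.5,-2.85,0,0,87])

```text
time_s: 1.9
tool_pos: [0.5829, -0.067, 0.3018]
tool_rot: [-179.8, 0.0, 1.4]
force: [-0.3, -0.8, 0.4]
grip_width: 0.087
grasp_force: 0.0
```

```bash
python3 - <<'E'
from h import *
print(wsnap("w2")['tool_pos']);wgrip("w2");p,P,d=wpts("w2");cv2.imwrite("pics/w2.png",p[...,::-1])
E
```

```text
[ 0.58294842 -0.0670027   0.30177522]
1313 z 0.1918 rect ((588.7125244140625, -70.2381362915039), (49.90244674682617, 23.230770111083984), 1.0215883255004883)
```

View pics/w2.png

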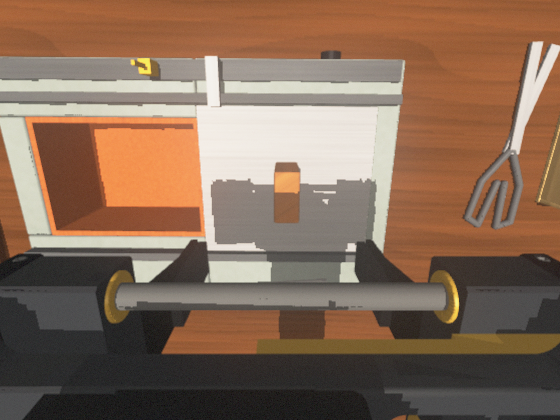

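The grip is under the gripper at (287,190). The tab's leading face is at x≈206 and the pointer block is at (137–158, 59–73). Both wrist views put the grip at (0.5886, -0.0705) with its top at z=0.192. I'll lower over it now.

drive_tool(moves=[0.13,0.08,1,0,87,0.13,0.08,2,0,87,0.13,0.08,3,0,87,0.13,0.08,3.6,0,87,0.13,0.08,3.6,0,87])

```text
time_s: 2.58
tool_pos: [0.5853, -0.0767, 0.1564]
tool_rot: [180.0, 0.3, 0.9]
force: [0.6, -0.5, 0.4]
grip_width: 0.087
grasp_force: 0.0
```

```bash
python3 - <<'E'
from h import *
p,P,d=wpts("w2");h=cv2.cvtColor(p,cv2.COLOR_RGB2HSV)
t=np.array([-np.sin(np.radians(1)),np.cos(np.radians(1))])
def s(m,n):
    Q=P[m];y=Q[:,:2]@t;print(n,len(Q),Q.mean(0).round(4),'z',np.percentile(Q[:,2],[2,50,98]).round(4),'along',np.percentile(y,[0,2,50,98,100]).round(4))
m=np.zeros((420,560),bool);m[52:80,128:165]=1
s(m&(h[...,1]>140)&(h[...,0]>20)&(h[...,0]<35)&(P[...,2]>.115),'pointer')
m[:]=0;m[50:112,195:230]=1
s(m&(P[...,2]>.1385)&(P[...,2]<.16)&(h[...,1]<40),'tab')
o=env.get_obs();print({k:np.round(o[k],4).tolist() for k in ['tool_pos','tool_rot','force','effort','time_s']})
E
```

```text
pointer 160 [0.7039 0.0685 0.149 ] z [0.1455 0.1468 0.1701] along [0.0509 0.0513 0.0559 0.0622 0.0625]
tab 629 [0.6926 0.005  0.1419] z [0.14   0.1419 0.1434] along [-0.0131 -0.0129 -0.007  -0.001  -0.0008]
{'tool_pos': [0.5853, -0.0767, 0.1564], 'tool_rot': [179.9869, 0.2804, 0.886], 'force': [0.5823, -0.4607, 0.4294], 'effort': [-0.2666, -40.0911, -5.128, -28.8116, -0.0143, -0.2062, -0.0276], 'time_s': 2.575}
```

drive_tool(moves=[0.07,-0.15,0,0,87,0.07,-0.15,0,0,87,0.07,-0.15,0,0,87])

```text
time_s: 2.95
tool_pos: [0.5908, -0.0685, 0.1596]
tool_rot: [180.0, -0.1, 1.1]
force: [-0.6, 0.3, -0.2]
grip_width: 0.0873
grasp_force: 0.0
```

drive_tool(moves=[0,0.03,0,0,50,0,0.03,0,0,20,0,0.03,0,0,15,0,0.03,0,0,15,0,0.03,0,0,15], squeeze=30)

```text
time_s: 3.58
tool_pos: [0.5902, -0.0697, 0.1585]
tool_rot: [180.0, 0.0, 1.0]
force: [-0.6, -0.5, 0.6]
grip_width: 0.0452
grasp_force: 0.0
```

```bash
python3 - <<'E'
from h import *
a=[]
for i in range(6):
    o=env.get_obs();a.append(np.r_[o['tool_pos'],o['force'],o['grip_width'],o['grasp_force'],o['time_s']])
    if i<5: wsnap("w3")
print(np.round(a,4))
wgrip("w3",.15)
p,P,d=wpts("w3");cv2.imwrite("pics/w3.png",p[...,::-1])
E
```

```text
[[ 0.5902 -0.0697  0.1585 -0.6367 -0.4847  0.569   0.0452  0.      3.575 ]
 [ 0.5902 -0.0698  0.1585 -0.3199 -0.5487  0.5257  0.0408  0.      3.625 ]
 [ 0.5902 -0.0698  0.1585 -0.3172  0.1916 -0.0142  0.037   0.      3.675 ]
 [ 0.5902 -0.0697  0.1585 -0.5298  0.0757 -0.0533  0.0333  0.      3.725 ]
 [ 0.5902 -0.0697  0.1585 -0.5909 -0.3299 -0.1644  0.029   0.      3.775 ]
 [ 0.5902 -0.0701  0.1585  0.4578 -1.9721 -0.1199  0.025   0.8837  3.825 ]]
4096 z 0.1916 rect ((588.9365844726562, -76.51873779296875), (50.692047119140625, 36.041229248046875), 1.10794198513031)
```

drive_tool(moves=[0,0,0,0,15,0,0,0,0,15,0,0,0,0,15], squeeze=30)

```text
time_s: 4.2
tool_pos: [0.5903, -0.0701, 0.1585]
tool_rot: [180.0, -0.0, 1.0]
force: [-0.2, -1.4, -0.4]
grip_width: 0.0238
grasp_force: 30.0
```

```bash
cat > st.py <<'E'
from h import *
# rapid state averaging: each camera call advances 0.05 s
a=[]
for i in range(3):
    env.read_camera("wrist") if i else 0
    o=env.get_obs();a.append(np.r_[o['tool_pos'],o['force'],o['grip_width'],o['grasp_force'],o['time_s']])
print(np.round(a,4));print(np.round(np.mean(a,0),4))
E
python3 st.py
```

```text
[[ 5.90300e-01 -7.01000e-02  1.58500e-01 -1.78800e-01 -1.35360e+00
  -4.16000e-01  2.38000e-02  2.99997e+01  4.20000e+00]
 [ 5.90300e-01 -7.02000e-02  1.58500e-01  8.16800e-01 -1.56390e+00
  -4.72800e-01  2.41000e-02  2.99998e+01  4.25000e+00]
 [ 5.90300e-01 -7.01000e-02  1.58500e-01  1.30700e-01 -1.24780e+00
   6.70800e-01  2.36000e-02  2.99996e+01  4.30000e+00]]
[ 5.90300e-01 -7.01000e-02  1.58500e-01  2.56200e-01 -1.38840e+00
 -7.26000e-02  2.38000e-02  2.99997e+01  4.25000e+00]
```

The door is held. The start gap is about 52 mm. First I'll slide 50 mm, still short of the tight zone.

drive_tool(moves=[0,-0.25,0,0,15,0,-0.5,0,0,15,0,-0.75,0,0,15,0,-1.0,0,0,15,0,-1.2,0,0,15])

```text
time_s: 4.92
tool_pos: [0.5893, -0.0206, 0.1585]
tool_rot: [-180.0, 0.0, 1.1]
force: [0.6, -1.5, -0.0]
grip_width: 0.0237
grasp_force: 30.0
```

```bash
python3 st.py
```

```text
[[ 5.89300e-01 -2.06000e-02  1.58500e-01  6.26200e-01 -1.50590e+00
  -6.00000e-04  2.37000e-02  3.00008e+01  4.92500e+00]
 [ 5.89400e-01 -1.91000e-02  1.58500e-01  2.67000e-01 -1.11640e+00
  -8.44200e-01  2.38000e-02  3.00136e+01  4.97500e+00]
 [ 5.89300e-01 -1.93000e-02  1.58500e-01  1.56710e+00  1.25020e+00
  -7.53000e-02  2.37000e-02  3.00202e+01  5.02500e+00]]
[ 5.89300e-01 -1.97000e-02  1.58500e-01  8.20100e-01 -4.57400e-01
 -3.06700e-01  2.37000e-02  3.00115e+01  4.97500e+00]
```

drive_tool(moves=[0,-0.04,0,0,15,0,-0.08,0,0,15,0,-0.12,0,0,15,0,-0.16,0,0,15,0,-0.2,0,0,15])

```text
time_s: 5.65
tool_pos: [0.5893, -0.014, 0.1585]
tool_rot: [180.0, -0.0, 1.0]
force: [1.0, -3.2, -0.3]
grip_width: 0.0238
grasp_force: 30.0
```

drive_tool(moves=[0,-0.03,0,0,15,0,-0.06,0,0,15,0,-0.09,0,0,15,0,-0.12,0,0,15,0,-0.15,0,0,15])

```text
time_s: 6.28
tool_pos: [0.5891, -0.0077, 0.1585]
tool_rot: [180.0, 0.0, 1.0]
force: [0.9, -2.8, -1.2]
grip_width: 0.0235
grasp_force: 30.0
```

drive_tool(moves=[0,-0.03,0,0,15,0,-0.06,0,0,15,0,-0.09,0,0,15,0,-0.12,0,0,15,0,-0.15,0,0,15])

```text
time_s: 6.9
tool_pos: [0.589, -0.0017, 0.1585]
tool_rot: [180.0, 0.0, 1.0]
force: [1.3, -1.7, -0.3]
grip_width: 0.0236
grasp_force: 30.0
```

drive_tool(moves=[0,-0.03,0,0,15,0,-0.06,0,0,15,0,-0.09,0,0,15,0,-0.12,0,0,15,0,-0.15,0,0,15])

```text
time_s: 7.52
tool_pos: [0.5889, 0.0043, 0.1585]
tool_rot: [180.0, 0.0, 1.0]
force: [1.0, -1.7, -0.1]
grip_width: 0.0239
grasp_force: 30.0
```

drive_tool(moves=[0,-0.03,0,0,15,0,-0.06,0,0,15,0,-0.09,0,0,15,0,-0.12,0,0,15,0,-0.15,0,0,15])

```text
time_s: 8.15
tool_pos: [0.5888, 0.0103, 0.1585]
tool_rot: [180.0, 0.0, 1.0]
force: [0.9, -2.1, -0.3]
grip_width: 0.0237
grasp_force: 30.0
```

drive_tool(moves=[0,-0.03,0,0,15,0,-0.06,0,0,15,0,-0.09,0,0,15,0,-0.12,0,0,15,0,-0.15,0,0,15])

```text
time_s: 8.78
tool_pos: [0.5887, 0.0163, 0.1585]
tool_rot: [180.0, 0.0, 1.0]
force: [1.4, -2.0, -1.1]
grip_width: 0.0237
grasp_force: 30.0
```

drive_tool(moves=[0,-0.03,0,0,15,0,-0.06,0,0,15,0,-0.09,0,0,15,0,-0.12,0,0,15,0,-0.15,0,0,15])

```text
time_s: 9.4
tool_pos: [0.5886, 0.0223, 0.1585]
tool_rot: [180.0, -0.0, 1.0]
force: [0.9, -2.6, -0.5]
grip_width: 0.0239
grasp_force: 30.0
```

drive_tool(moves=[0,-0.03,0,0,15,0,-0.06,0,0,15,0,-0.09,0,0,15,0,-0.12,0,0,15,0,-0.15,0,0,15])

```text
time_s: 10.02
tool_pos: [0.5885, 0.0283, 0.1585]
tool_rot: [180.0, 0.0, 1.0]
force: [0.9, -2.2, -1.1]
grip_width: 0.0238
grasp_force: 30.0
```

drive_tool(moves=[0,-0.03,0,0,15,0,-0.06,0,0,15,0,-0.09,0,0,15,0,-0.12,0,0,15,0,-0.15,0,0,15])

```text
time_s: 10.65
tool_pos: [0.5884, 0.0343, 0.1585]
tool_rot: [180.0, -0.0, 1.0]
force: [0.8, -1.8, -0.6]
grip_width: 0.024
grasp_force: 30.0
```

drive_tool(moves=[0,-0.03,0,0,15,0,-0.06,0,0,15,0,-0.09,0,0,15,0,-0.12,0,0,15,0,-0.15,0,0,15])

```text
time_s: 11.28
tool_pos: [0.5883, 0.0403, 0.1585]
tool_rot: [180.0, 0.0, 1.0]
force: [-0.0, -2.1, -0.0]
grip_width: 0.0241
grasp_force: 30.0
```

drive_tool(moves=[0,-0.03,0,0,15,0,-0.06,0,0,15,0,-0.09,0,0,15,0,-0.12,0,0,15,0,-0.15,0,0,15])

```text
time_s: 11.9
tool_pos: [0.5882, 0.0463, 0.1585]
tool_rot: [180.0, 0.0, 1.0]
force: [1.3, -2.2, -0.4]
grip_width: 0.0239
grasp_force: 30.0
```

drive_tool(moves=[0,-0.03,0,0,15,0,-0.06,0,0,15,0,-0.09,0,0,15,0,-0.12,0,0,15,0,-0.15,0,0,15])

```text
time_s: 12.52
tool_pos: [0.588, 0.0523, 0.1585]
tool_rot: [180.0, 0.0, 1.0]
force: [0.5, -1.8, -1.0]
grip_width: 0.0236
grasp_force: 30.0
```

drive_tool(moves=[0,-0.03,0,0,15,0,-0.06,0,0,15,0,-0.09,0,0,15,0,-0.12,0,0,15,0,-0.15,0,0,15])

```text
time_s: 13.15
tool_pos: [0.588, 0.0583, 0.1585]
tool_rot: [180.0, -0.0, 1.0]
force: [0.5, -2.6, -0.2]
grip_width: 0.0241
grasp_force: 30.0
```

drive_tool(moves=[0,-0.03,0,0,15,0,-0.06,0,0,15,0,-0.09,0,0,15,0,-0.12,0,0,15,0,-0.15,0,0,15])

```text
time_s: 13.78
tool_pos: [0.5878, 0.0643, 0.1585]
tool_rot: [180.0, 0.0, 1.0]
force: [1.2, -1.8, -0.7]
grip_width: 0.0242
grasp_force: 30.0
```

drive_tool(moves=[0,-0.03,0,0,15,0,-0.06,0,0,15,0,-0.09,0,0,15,0,-0.12,0,0,15,0,-0.15,0,0,15])

```text
time_s: 14.4
tool_pos: [0.5877, 0.0703, 0.1585]
tool_rot: [180.0, 0.0, 1.0]
force: [1.5, -2.4, 0.1]
grip_width: 0.0238
grasp_force: 30.0
```

drive_tool(moves=[0,-0.03,0,0,15,0,-0.06,0,0,15,0,-0.09,0,0,15,0,-0.12,0,0,15,0,-0.15,0,0,15])

```text
time_s: 15.02
tool_pos: [0.5876, 0.0763, 0.1585]
tool_rot: [180.0, 0.0, 1.0]
force: [0.0, -2.0, -1.2]
grip_width: 0.0239
grasp_force: 30.0
```

drive_tool(moves=[0,-0.03,0,0,15,0,-0.06,0,0,15,0,-0.09,0,0,15,0,-0.12,0,0,15,0,-0.15,0,0,15])

```text
time_s: 15.65
tool_pos: [0.5876, 0.0803, 0.1585]
tool_rot: [179.9, 0.0, 1.0]
force: [-0.7, -7.6, 0.9]
grip_width: 0.0235
grasp_force: 30.0
```

The push has jumped to 7.6 N from about 2 N, so the tight spot has begun. One tiny step more will confirm it.

drive_tool(moves=[0,-0.02,0,0,15,0,-0.04,0,0,15])

```text
time_s: 15.9
tool_pos: [0.5875, 0.0811, 0.1585]
tool_rot: [179.8, 0.0, 0.9]
force: [-0.5, -8.5, 0.9]
grip_width: 0.0238
grasp_force: 30.0
```

It's clear now at 8.5 N and rising with travel. I'll back off about 20 mm.

drive_tool(moves=[0,0.15,0,0,15,0,0.3,0,0,15,0,0.45,0,0,15,0,0.6,0,0,15,0,0.6,0,0,15])

```text
time_s: 16.52
tool_pos: [0.5879, 0.0586, 0.1585]
tool_rot: [179.9, 0.0, 1.0]
force: [0.9, -0.7, -1.6]
grip_width: 0.0238
grasp_force: 30.0
```

```bash
python3 st.py; python3 - <<'E'
from h import *
wsnap("w4");p,P,d=wpts("w4");cv2.imwrite("pics/w4.png",p[...,::-1])
E
```

```text
[[ 5.87900e-01  5.86000e-02  1.58500e-01  9.07400e-01 -6.56400e-01
  -1.57020e+00  2.38000e-02  3.00029e+01  1.65250e+01]
 [ 5.87900e-01  5.86000e-02  1.58500e-01  8.78100e-01 -3.44600e-01
  -1.74510e+00  2.35000e-02  3.00042e+01  1.65750e+01]
 [ 5.87900e-01  5.86000e-02  1.58500e-01  8.59100e-01 -1.74510e+00
  -1.24660e+00  2.39000e-02  3.00043e+01  1.66250e+01]]
[ 5.87900e-01  5.86000e-02  1.58500e-01  8.81500e-01 -9.15400e-01
 -1.52060e+00  2.37000e-02  3.00038e+01  1.65750e+01]
```

View pics/w4.png

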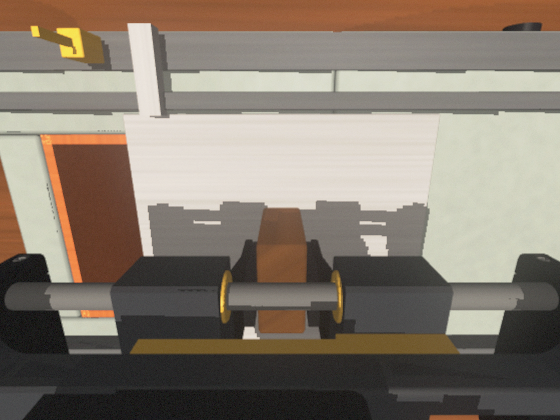

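The tab's leading edge is at x≈131–139 and the pointer block spans x≈62–104 at y≈30–62, with clear deck between them. I'll measure the gap.

```bash
cat > gap.py <<'E'
from h import *
import sys
p,P,d=wpts(sys.argv[1]);h=cv2.cvtColor(p,cv2.COLOR_RGB2HSV);t=np.array([-np.sin(np.radians(1)),np.cos(np.radians(1))])
y=P[...,:2]@t
br=(h[...,1]>140)&(h[...,0]>20)&(h[...,0]<35)&(P[...,2]>.12)&(P[...,0]>.66)&(d>0)
tb=(P[...,2]>.1375)&(P[...,2]<.1465)&(h[...,1]<40)&(P[...,0]>.69)&(d>0)&(np.abs(y-.057)<.045)
for n,m in [('ptr',br),('tab',tb)]:
    print(n,m.sum(),'z',np.percentile(P[m][:,2],[2,50,98]).round(4),'x',np.percentile(P[m][:,0],[2,98]).round(4),'along',np.percentile(y[m],[0,1,5,50,95,99,100]).round(4))
E
python3 gap.py w4
```

```text
ptr 534 z [0.1454 0.1471 0.1705] x [0.6956 0.7086] along [0.1515 0.152  0.1526 0.157  0.1627 0.1637 0.1925]Traceback (most recent call last):
  File "gap.py", line 8, in <module>
    print(n,m.sum(),'z',np.percentile(P[m][:,2],[2,50,98]).round(4),'x',np.percentile(P[m][:,0],[2,98]).round(4),'along',np.percentile(y[m],[0,1,5,50,95,99,100]).round(4))
                        ~~~~~~~~~~~~~^^^^^^^^^^^^^^^^^^^^^
    return _quantile_unchecked(
        a, q, axis, out, overwrite_input, method, keepdims, weights)
    return _ureduce(a,
                    func=_quantile_ureduce_func,
    ...<5 lines>...
                    overwrite_input=overwrite_input,
                    method=method)
    r = func(a, **kwargs)
    result = _quantile(arr,
                       quantiles=q,
    ...<2 lines>...
                       out=out,
                       weights=wgt)
    slices_having_nans = np.isnan(arr[-1, ...])
                                  ~~~^^^^^^^^^
IndexError: index -1 is out of bounds for axis 0 with size 0
```

```bash
sed -i 's/y-.057)<.045/y-.125)<.03/' gap.py; python3 gap.py w4
```

```text
ptr 534 z [0.1454 0.1471 0.1705] x [0.6956 0.7086] along [0.1515 0.152  0.1526 0.157  0.1627 0.1637 0.1925]
tab 1208 z [0.1384 0.1419 0.1433] x [0.6905 0.7122] along [0.1167 0.1169 0.1171 0.1224 0.1286 0.1293 0.1299]
```

drive_tool(moves=[0,-0.03,0,0,15,0,-0.06,0,0,15,0,-0.06,0,0,15])

```text
time_s: 17.05
tool_pos: [0.5878, 0.0624, 0.1585]
tool_rot: [180.0, 0.0, 1.0]
force: [1.2, -0.3, -0.1]
grip_width: 0.0238
grasp_force: 30.0
```

drive_tool(moves=[0,0.04,0,0,15,0,0.04,0,0,15])

```text
time_s: 17.3
tool_pos: [0.5879, 0.0615, 0.1585]
tool_rot: [-179.9, -0.0, 1.1]
force: [1.4, 1.8, -1.7]
grip_width: 0.0236
grasp_force: 30.0
```

The gap is about 19.5 mm, so I'll release.

drive_tool(moves=[0,0,0,0,40,0,0,0,0,60,0,0,0,0,70,0,0,0,0,70,0,0,0,0,70])

```text
time_s: 17.92
tool_pos: [0.5879, 0.0606, 0.1585]
tool_rot: [180.0, 0.0, 1.0]
force: [-0.4, 0.2, 0.1]
grip_width: 0.0653
grasp_force: 0.0
```

drive_tool(moves=[0,0,0,0,70,0,0,-0.5,0,70,0,0,-1.5,0,70,0,0,-2.5,0,70,0,0,-3,0,70])

```text
time_s: 18.55
tool_pos: [0.589, 0.0612, 0.2829]
tool_rot: [-180.0, -0.3, 1.1]
force: [0.0, -0.1, 0.3]
grip_width: 0.0701
grasp_force: 0.0
```

drive_tool(moves=[-0.5,0,-0.5,0,70,-1,0,-1,0,70,-1,0,-1,0,70,-1,0,-1,0,70])

```text
time_s: 19.05
tool_pos: [0.5483, 0.0597, 0.3186]
tool_rot: [180.0, -0.0, 1.0]
force: [1.0, 0.3, -0.1]
grip_width: 0.07
grasp_force: 0.0
```

```bash
python3 - <<'E'
from h import *
o=wsnap("w5");p,P,d=wpts("w5");cv2.imwrite("pics/w5.png",p[...,::-1]);print(o['force'],o['grip_width'],o['time_s'])
E
python3 gap.py w5
```

```text
[ 1.02006387  0.33622255 -0.10083237] 0.07003697924508757 19.05
ptr 139 z [0.1451 0.147  0.1704] x [0.6955 0.7086] along [0.1521 0.1522 0.1527 0.1567 0.1625 0.1686 0.1715]
tab 318 z [0.1391 0.1419 0.1435] x [0.6905 0.7119] along [0.1197 0.1198 0.12   0.1256 0.1313 0.1319 0.1322]
```

View pics/w5.png

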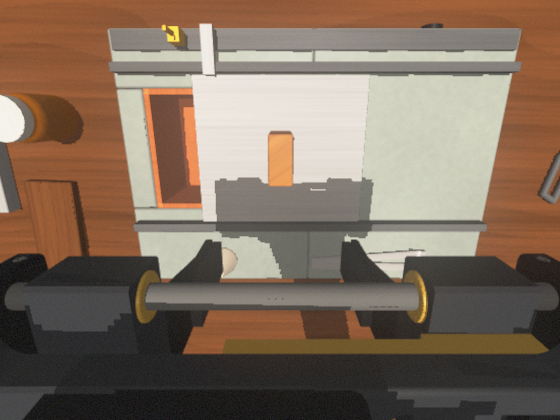

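The tab (x≈200–215) stands clear of the pointer (about (173,34)), with a gap of about 20 mm. The gripper is clear, and the cone and tweezers haven't moved. Handing in.

```bash
python3 -c "
from cell import env
print(env.sign_off())"
```

```text
the job is handed in; nothing more can be done
None
```

The job is handed in: the door tightened clearly at about 8.5 N of push (running drag about 2 N), was backed off to leave a gap of about 20 mm to the untouched pointer, and was released with the gripper clear at 19 s.

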